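# Turn the column selector to green and start the flow

### The job

On the column selector, push the orange tab of the rotary head round with the fingertips until it points squarely at the green mark, and only then press the red start button fully down and let it come up again. Only push: do not pull the head up off its seat, and leave the vials and everything else on the bench where they stand.

Things in the scene. Friction and masses are not known exactly. Their poses are not given: they have to be found in the camera images.
- unit: Column selector: a fixed instrument box, 260 x 260 mm and 70 mm high, off-white with a dark band and a grey top. Origin at the centre of its underside, straight below the vertical axis of the rotary head; z up, its front faces its own -x. Four round coloured marks lie on its top around the head, and a loose amber vial stands on each of its two rear (+x) corners.
- selector (a joint): Angle of the rotary head (rad) about the vertical axis, growing anticlockwise seen from above. At 0 the tab points to the unit's front (its -x); stops at -2.1 and 2.1. It starts between -0.45 and 0.45. The head has no detents: it stays by friction where it is left (0.12 N m, about 1.7 N at the tab).
- tab (a point): Centre of the top of the orange tab, 65 mm from the head's axis. The tab is a plain bar sticking out radially from an aluminium hub (76 mm across, top 105 mm above the bench) to 90 mm from the axis; it is 12 mm wide and spans 83 to 107 mm above the bench, leaving 13 mm of free space between it and the unit's top.
- pointer (a point): Point on the tab's centre line prolonged outwards, 110 mm from the head's axis (20 mm beyond the tab's end) and 95 mm above the bench: it turns with the head, and lies over the middle of a mark when the tab points squarely at it.
- head_lift (a joint): How far the head has been pulled up off its seat (m): 0 seated, at most 0.03. It is held only by its weight and some 3 N of friction.
- mark_green: Green round mark, 24 mm across and 5 mm thick, fixed on the unit's top 110 mm from the head's axis. Origin at the centre of its underside, 70 mm above the bench. It is at one of four places, at selector angles -1.6, -0.85, 0.85 and 1.6; the other three hold a yellow, a blue and a white mark of the same size.
- start_box: Start box: a fixed grey box, 80 x 100 mm and 30 mm high, with the red start button in the middle of its top, on the bench to the left or the right of the unit. Origin at the centre of its underside.
- start_top (a point): Centre of the top face of the red start button (32 mm across, 52 mm above the bench), facing up; the button is pressed straight down.
- start (a joint): Travel of the start button (m): 0 up, 0.006 fully down; a spring brings it up again, 5 N hold it fully down.
- vial_left: Amber vial with a black cap, 18 mm across and 45 mm tall, loose, standing on the unit's rear left corner. Origin at the centre of its underside. Leave alone.
- vial_right: The same kind of vial on the unit's rear right corner. Leave alone.
- rack: Blue vial rack, 70 x 90 mm and 50 mm high with its vials, loose, on the bench on the side of the unit away from the start box. Origin at the centre of its underside. Leave alone.
- solvent: Amber solvent bottle, 86 mm across and about 180 mm tall, loose, at the far right. Origin at the centre of its underside. Leave alone.
- beaker: Clear plastic beaker, 66 mm across and 85 mm tall, loose, at the far left. Origin at the centre of its underside. Leave alone.
- column_box: Flat cardboard box, 50 x 220 x 30 mm, loose, beyond the unit. Origin at the centre of its underside. Leave alone.
- mouse: Dark computer mouse, 100 x 58 x 31 mm, loose, on a white pad at the left. Origin at the centre of its underside. Leave alone.
There are look-alikes about, which are no part of the job. Leave any brown or turquoise look-alike of the start_box alone.

How it is judged:
By the outcome, as a careful person would: the job done as asked, in the order asked, and still so for the second after the job is handed in, with the robot touching nothing.
It also fails if it takes over 48 s, if anything falls off the work surface, if the arm or the gripper's body presses on something with over 40 N, if the wrist force passes 120 N, or if a joint passes its speed limit or range.

### The arm

A 6-joint arm with a two-finger parallel gripper is mounted at the origin on the work surface. World frame = base frame: x ahead of the robot, y to its left, z up, the work surface at z = 0. Lengths are in m, angles in rad, forces in N, time in s.
With the tool pointing down it reaches from about 0.35 to 0.775 m from the base axis. Payload 7.3 kg.
Tool frame: the origin (TCP) lies at the very end of the fingers, on their centre line; the grasp point (between the pads) lies 19 mm behind it (robot.tcp_to_grasp is the distance from the TCP to the grasp point, in m); z points along the fingers, y is the direction in which the jaws open and shut (so a half turn about z gives the same grasp; the last joint's range is limited). The gripper opens to 92 mm and grips with 3 to 60 N. Pads are 19 mm wide; open, the fingers measure 130 mm over their backs; the gripper's body (75 mm by 190 mm) begins 47 mm behind the grasp point.
Start: joints at [1.181, 0.342, 1.524, -0, 1.275, -0.146], TCP at [0.127, 0.509, 0.227] pointing down, gripper open.
Joint ranges: [-2.53, 2.53], [-0.77, 2.02], [0.04, 2.7], [-1, 4.14], [0.28, 2.66], [-3.11, 3.11]. Speed limits (rad/s): [2.57, 2.57, 3.14, 3.14, 3.14, 3.14].

### API

Orientations are given as [roll, pitch, yaw] about the fixed x, y, z axes, in that order (R = Rz(yaw) Ry(pitch) Rx(roll)).
In Python, from cell import robot gives the robot as it stands.
- The arm moves only by the tool arm_command, never from a script. Its argument "motion" is a list that holds one entry, the list of rows, each a list of 7 numbers: the turn, a rotation vector about the tool's x, y, z in units of 90 degrees (1.0 is 90 degrees), then the shift along the tool's x, y, z in units of 30 cm (1.0 is 30 cm), then the opening, from -1 (shut) to 1 (fully open). In form: [[[wx, wy, wz, tx, ty, tz, grip], ...]]. A call has 1 to 8 rows; each row is the pose to reach, as a shift and turn from the pose commanded when the call began, along the tool's axes at that moment; what a row does not reach only later rows make up. A row lasts 1/10 s, in which the tool goes at most 50 mm and 8.59 degrees, less where a joint would pass 70% of its speed; a pose out of reach is approached as far as the arm can. A call with a number of a shift or a turn outside -1 to 1 is refused whole. A call with a gripper value outside its range is refused whole. The fingers move at their own pace and stop on an object; "grip_force" is the grip in N (left out, the last holds). Time passes only in rows, so rows that repeat a pose let the fingers close. It gives the time, the measured TCP pose, the force and the opening at its end, in the units of the state.
- robot.observe(): the state, without advancing time (a new reading comes with each control period).
- robot.read_camera(name): name is "side" or "top"; returns a dict with "image" (420x560x3 uint8, red, green, blue), "z_map" (420x560 float32, m along the optical axis (not along the pixel's ray), 0 where there is no reading), "fov_y" (degrees; the focal length in pixels is half the picture's height over the tangent of half this angle, whatever the lens; pixels are square), "cx", "cy" (the principal point, pixels), "cam_to_world" (4x4, takes a point from camera to world coordinates). Camera axes: x right, y down, z forward; pixel columns grow to the right and rows downward; lengths in m; the calibration is good to about 2 mm. A picture is of the moment at which its call begins.
- robot.hand_in(): hands the job in, once; it reports no verdict.
The state is a dict: "time": time; "qpos": joint angles; "qvel": joint speeds; "joint_efforts": joint torques, N m; "tool_pos": TCP position; "tool_rot": TCP orientation; "contact_force": force on the tool from outside, world axes, zero at the start; "torque": the same for the moment, N m; "opening": finger opening in m.
Only numpy, scipy, OpenCV 4.12 (cv2) and the standard library are available. Lean on these libraries where they do the work, as an engineer would, in place of code of your own. Each camera call takes 0.05 s, during which the arm holds its last target.

## Working session

There is one attempt and no reset: what is moved stays moved. The work goes in short steps, Python scripts to look and compute and a tool call to move; the robot and the scene stay as the last step left them, time stands still between calls to the robot, and variables do not carry over. Pictures are saved under pics/ and viewed, and the job is handed in when it is done.

Besides the shell and the picture viewer there is one more tool, called after ">>>" as name([rows], argument=value, ...), one row to a line, values as JSON. arm_command: Moves the arm, as the interface text tells. Its arguments: {"type":"object","properties":{"motion":{"type":"array"},"grip_force":{"type":"number"}},"required":["motion"]}

```bash
mkdir -p pics; ls; cat > h.py <<'E'
import numpy as np, cv2
from cell import robot
def cam(n):
    c=robot.read_camera(n); np.savez('/tmp/%s.npz'%n,**{k:np.array(v) for k,v in c.items()}); return c
def load(n): return dict(np.load('/tmp/%s.npz'%n))
def world(c,u,v,z=None):
    im=c['image'];f=im.shape[0]/2/np.tan(np.radians(float(c['fov_y']))/2)
    T=c['cam_to_world'];u=np.asarray(u,float);v=np.asarray(v,float)
    d=np.stack([(u-c['cx'])/f,(v-c['cy'])/f,np.ones_like(u)],-1)
    if z is None:
        zz=c['z_map'][v.astype(int),u.astype(int)]
        return (d*zz[...,None])@T[:3,:3].T+T[:3,3]
    r=d@T[:3,:3].T
    return T[:3,3]+r*((z-T[2,3])/r[...,2])[...,None]
def save(n,im,s=1):
    if s!=1: im=cv2.resize(im,None,fx=s,fy=s,interpolation=cv2.INTER_CUBIC)
    cv2.imwrite('pics/'+n,im[:,:,::-1])
E
python3 - <<'E'
from h import *
for n in('top','side'):
    c=cam(n);save(n+'0.png',c['image']);print(n,c['fov_y'],c['cam_to_world'].round(3).tolist())
print(robot.observe())
E
```

```text
pics
top 48.71784690931004 [[-0.015, -0.991, 0.134, 0.369], [-1.0, 0.013, -0.013, 0.03], [0.012, -0.134, -0.991, 1.613], [0.0, 0.0, 0.0, 1.0]]
side 47.035414408780014 [[0.991, -0.098, 0.091, 0.455], [-0.134, -0.77, 0.624, -0.887], [0.009, -0.631, -0.776, 1.236], [0.0, 0.0, 0.0, 1.0]]
{'time': 0.1, 'qpos': array([ 1.18097148e+00,  3.42635080e-01,  1.52488963e+00,  1.05139130e-05,
        1.27541205e+00, -1.45980091e-01]), 'qvel': array([-3.08087758e-04, -5.94021230e-04, -3.97646989e-03,  8.30981925e-05,
        1.98026826e-03, -1.36748003e-03]), 'joint_efforts': array([ 2.37409833e-03, -4.32008207e+01, -2.44690830e+01,  7.20658922e-02,
        5.25405875e-02, -6.58372505e-05]), 'tool_pos': array([0.12658354, 0.50914854, 0.22613491]), 'tool_rot': array([-3.14026431e+00, -2.05463335e-04,  2.89774470e+00]), 'contact_force': array([-0.53575451,  0.25841872,  0.07688178]), 'torque': array([ 0.01829385,  0.01803343, -0.01813182]), 'opening': 0.09197133557455621}
```

View pics/top0.png

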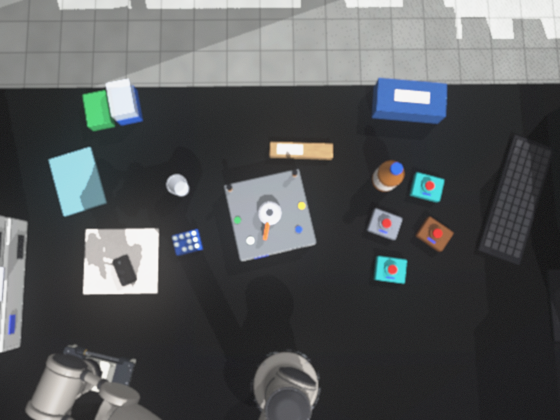

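View pics/side0.png

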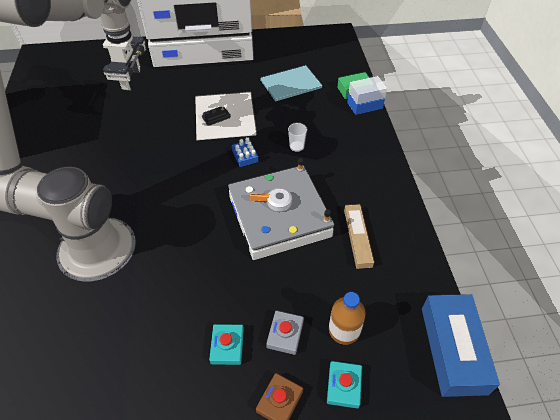

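Top view: the unit is at about (269,214), with the green mark at (237,220), white (250,241), blue (298,229) and yellow (301,206). The orange tab is at about (265,231). There are four red-button boxes: grey (385,224), turquoise (428,186) and (391,270), and brown (435,233). Only the grey one fits the start box. I'll confirm it in an enlarged crop and measure.

```bash
python3 - <<'E'
from h import *
c=load('top');s=load('side')
a=cv2.resize(c['image'][160:270,210:330],None,fx=5,fy=5,interpolation=cv2.INTER_CUBIC)
b=cv2.resize(c['image'][160:290,360:460],None,fx=4,fy=4,interpolation=cv2.INTER_CUBIC)
save('cropA.png',a);save('cropB.png',b)
def blob(c,box,f,name,z):
    x0,y0,x1,y1=box;im=c['image'][y0:y1,x0:x1].astype(float)
    hsv=cv2.cvtColor(c['image'][y0:y1,x0:x1],cv2.COLOR_RGB2HSV).astype(int)
    m=f(hsv[...,0],hsv[...,1],hsv[...,2]).astype(np.uint8)
    n,l,st,ce=cv2.connectedComponentsWithStats(m)
    k=1+np.argmax(st[1:,4]);v,u=np.nonzero(l==k);u=u+x0;v=v+y0
    P=world(c,u,v);print(name,st[k,4],'px',u.mean().round(1),v.mean().round(1),'depthpos',np.median(P,0).round(4),'planepos',world(c,u.mean(),v.mean(),z).round(4))
    return u,v
B=(215,165,325,265)
for n,cc,B,R in(('top',c,(215,165,325,265),(367,205,405,240)),('side',s,(225,160,335,255),(265,310,305,350))):
    print(n)
    blob(cc,B,lambda h,S,v:(h>45)&(h<85)&(S>90)&(v>60),'green',.075)
    blob(cc,B,lambda h,S,v:(h>22)&(h<35)&(S>110)&(v>100),'yellow',.075)
    blob(cc,B,lambda h,S,v:(h>105)&(h<125)&(S>130)&(v>100),'blue',.075)
    u,v=blob(cc,B,lambda h,S,v:(h>4)&(h<20)&(S>150)&(v>140),'tab',.107)
    P=world(cc,u,v,.107);m=P[:,:2].mean(0);w,V=np.linalg.eigh(np.cov((P[:,:2]-m).T));print('  tabdir',V[:,1], w**.5)
    blob(cc,R,lambda h,S,v:((h<6)|(h>172))&(S>140)&(v>100),'red',.052)
E
```

```text
top
green 34 px 237.1 219.7 depthpos [0.5497 0.1533 0.0735] planepos [0.5503 0.1529 0.075 ]
yellow 36 px 300.9 205.0 depthpos [ 0.5968 -0.0611  0.0747] planepos [ 0.5969 -0.0611  0.075 ]
blue 33 px 298.3 228.9 depthpos [ 0.5165 -0.0498  0.0745] planepos [ 0.5166 -0.0507  0.075 ]
tab 37 px 265.5 230.7 depthpos [0.5084 0.0565 0.1067] planepos [0.5091 0.058  0.107 ]
  tabdir [-0.98291397  0.18406553] [0.00223317 0.01423275]
red 55 px 386.1 222.7 depthpos [ 0.5354 -0.3502  0.0514] planepos [ 0.5361 -0.3503  0.052 ]
side
green 34 px 268.9 177.2 depthpos [0.5483 0.1522 0.0754] planepos [0.5486 0.1535 0.075 ]
yellow 45 px 292.4 229.3 depthpos [ 0.5947 -0.0613  0.0755] planepos [ 0.5948 -0.0611  0.075 ]
blue 91 px 246.0 162.1 depthpos [0.4789 0.2864 0.0161] planepos [0.4808 0.2301 0.075 ]
tab 122 px 258.7 196.8 depthpos [0.5061 0.0535 0.103 ] planepos [0.5064 0.0494 0.107 ]
  tabdir [-0.99016132  0.13993056] [0.00805622 0.01582511]
red 111 px 285.0 326.8 depthpos [ 0.5342 -0.3522  0.0524] planepos [ 0.534  -0.3523  0.052 ]
```

View pics/cropA.png

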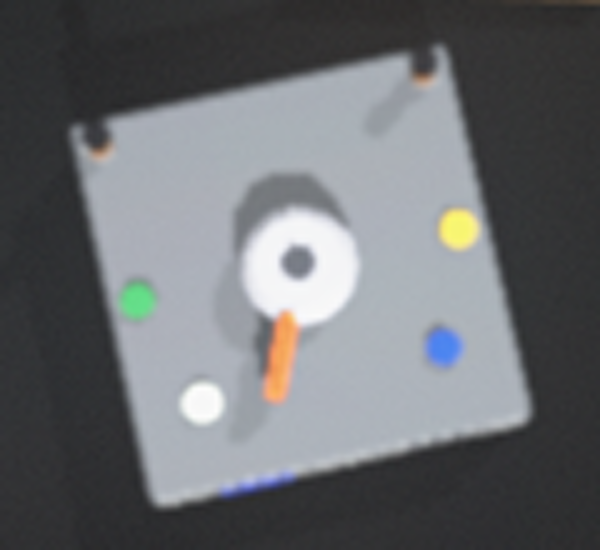

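View pics/cropB.png

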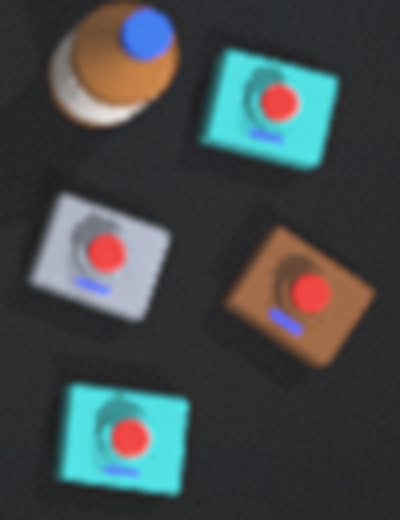

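The crops confirm it: the grey box, with its button at (386,223) in the top view, is the only grey one. The green mark is on the unit's left side, at selector -1.6. Next I'll fit the unit pose from the four marks.

```bash
cat >> h.py <<'E'
from scipy.optimize import least_squares
ANG=dict(green=-1.6,white=-.85,blue=.85,yellow=1.6)
def blobc(c,box,f):
    x0,y0,x1,y1=box;hsv=cv2.cvtColor(c['image'][y0:y1,x0:x1],cv2.COLOR_RGB2HSV).astype(int)
    m=f(hsv[...,0],hsv[...,1],hsv[...,2]).astype(np.uint8)
    n,l,st,ce=cv2.connectedComponentsWithStats(m);k=1+np.argmax(st[1:,4]);v,u=np.nonzero(l==k);return u+x0,v+y0
def tool(axis,r,th,z):  # world angle th of the tab
    return np.array([axis[0]+r*np.cos(th),axis[1]+r*np.sin(th),z])
def delta(p,yaw):
    from scipy.spatial.transform import Rotation as R
    o=robot.observe();R0=R.from_euler('xyz',o['tool_rot']);R1=R.from_euler('xyz',[np.pi,0,yaw])
    print('t',round(o['time'],2),'pos',o['tool_pos'].round(4),'rot',o['tool_rot'].round(3),'F',o['contact_force'].round(1),'op',round(o['opening'],4))
    w=(R0.inv()*R1).as_rotvec()/(np.pi/2);s=R0.inv().apply(p-o['tool_pos'])/.3
    print('turn',w.round(4),'shift',s.round(4))
E
python3 - <<'E'
from h import *
F=dict(green=lambda h,S,v:(h>45)&(h<85)&(S>90)&(v>60),yellow=lambda h,S,v:(h>22)&(h<35)&(S>110)&(v>100),
 blue=lambda h,S,v:(h>105)&(h<125)&(S>130)&(v>100),white=lambda h,S,v:(S<25)&(v>215))
BX={'top':dict(green=(228,210,246,230),yellow=(292,197,310,214),blue=(290,220,307,238),white=(241,232,260,250)),
'side':dict(green=(260,170,278,185),yellow=(283,222,302,237),blue=(257,222,275,237),white=(243,183,256,195))}
for n in('top','side'):
    c=load(n);pts={}
    for k,f in F.items():
        u,v=blobc(c,BX[n][k],f);pts[k]=world(c,u.mean(),v.mean(),.075)[:2];
    K=list(pts);M=np.array([pts[k] for k in K]);A=np.array([ANG[k] for k in K])
    g=lambda p:(p[:2]+.11*np.c_[np.cos(p[2]+np.pi+A),np.sin(p[2]+np.pi+A)]-M).ravel()
    r=least_squares(g,[.57,.04,.2]);print(n,r.x.round(4),'res mm',(r.fun*1e3).round(1))
    # hub hole / hub
    b=(240,190,300,226) if n=='top' else (262,183,297,213)
    u,v=blobc(c,b,lambda h,S,v:(S<30)&(v>205));print(' hub',len(u),world(c,(u.min()+u.max())/2,(v.min()+v.max())/2,.105).round(4))
c=load('top')
for (u,v) in((388,177),):
    im=c['z_map'];vv,uu=np.mgrid[150:200,365:412];P=world(c,uu,vv).reshape(-1,3);m=P[:,2]>.06
    print('bottle',P[m].min(0).round(3),P[m].max(0).round(3),np.median(P[m],0).round(3))
E
```

```text
top [0.5701 0.0452 0.2156] res mm [-0.5  0.3 -0.1 -0.5  0.3 -0.4  0.4  0.5]
 hub 366 [0.5673 0.0426 0.105 ]
side [0.5686 0.0456 0.2119] res mm [ 0.   0.2  0.1 -0.1 -0.1 -0.1 -0.  -0. ]
 hub 262 [0.5645 0.0409 0.105 ]
bottle [ 0.369 -0.404  0.06 ] [0.736 0.03  1.613] [ 0.683 -0.348  0.128]
```

```bash
python3 - <<'E'
from h import *
A=(.569,.0455);delta(tool(A,.07,2.95,.19),2.95)
E
```

```text
t 0.1 pos [0.1266 0.5091 0.2261] rot [-3.14  -0.     2.898] F [-0.5  0.3  0.1] op 0.092
turn [-0.0008 -0.0002 -0.0333] shift [-1.5712 -1.1557  0.1217]
```

>>> arm_command([
  [[0,0,-0.01,-0.1,-0.07,0,-0.35],[0,0,-0.02,-0.2,-0.14,0,-0.35],[0,0,-0.03,-0.3,-0.22,0,-0.35],[0,0,-0.03,-0.42,-0.31,0,-0.35],[0,0,-0.03,-0.54,-0.4,0,-0.35],[0,0,-0.03,-0.66,-0.485,0,-0.35],[0,0,-0.03,-0.78,-0.575,0,-0.35],[0,0,-0.03,-0.9,-0.66,0,-0.35]],
])

```text
time: 0.9
tool_pos: [0.3416, 0.2505, 0.2266]
tool_rot: [-3.142, -0.0, 2.945]
contact_force: [0.6, 1.1, -0.4]
opening: 0.0327
```

```bash
python3 - <<'E'
from h import *
A=(.569,.0455);delta(tool(A,.07,2.95,.19),2.95)
E
```

```text
t 0.9 pos [0.3416 0.2505 0.2266] rot [-3.142 -0.     2.945] F [ 0.6  1.1 -0.4] op 0.0327
turn [-0.     -0.0001 -0.0032] shift [-0.6436 -0.5233  0.1221]
```

>>> arm_command([
  [[0,0,0,-0.12,-0.1,0.02,-0.35],[0,0,0,-0.24,-0.2,0.04,-0.35],[0,0,0,-0.36,-0.29,0.06,-0.35],[0,0,0,-0.46,-0.38,0.08,-0.35],[0,0,0,-0.56,-0.46,0.1,-0.35],[0,0,0,-0.64,-0.52,0.12,-0.35],[0,0,0,-0.64,-0.52,0.12,-0.35],[0,0,0,-0.64,-0.52,0.12,-0.35]],
])

```text
time: 1.7
tool_pos: [0.4983, 0.0614, 0.1901]
tool_rot: [3.142, -0.002, 2.943]
contact_force: [0.1, 0.2, 0.4]
opening: 0.0302
```

```bash
python3 - <<'E'
from h import *
A=(.569,.0455);delta(tool(A,.07,2.95,.088),2.95)
c=cam('side');save('s1.png',c['image'][130:260,180:360],4)
E
```

```text
t 1.7 pos [0.4983 0.0614 0.1901] rot [ 3.142e+00 -2.000e-03  2.943e+00] F [0.1 0.2 0.4] op 0.0302
turn [ 0.0001 -0.0012 -0.0042] shift [-0.0088 -0.0072  0.3402]
```

View pics/s1.png

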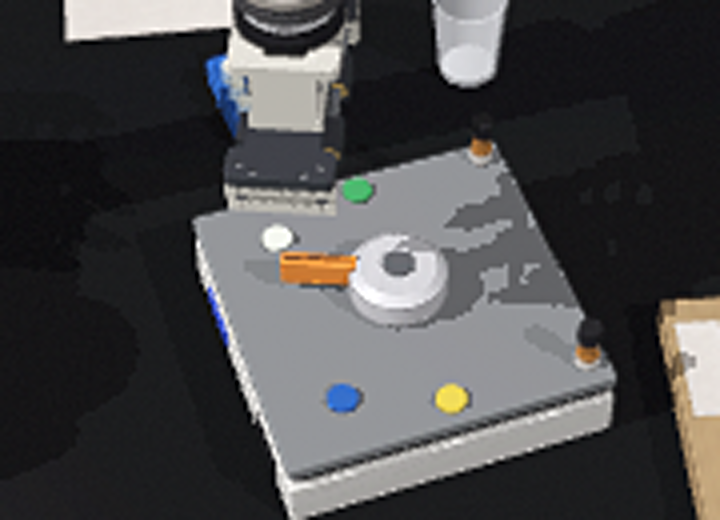

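The gripper hangs above the tab at crop (320,267), shifted in the view by its height, and the tab is clear. I'll descend astride the tab.

>>> arm_command([
  [[0,0,0,-0.009,-0.007,0.06,-0.35],[0,0,0,-0.009,-0.007,0.12,-0.35],[0,0,0,-0.009,-0.007,0.18,-0.35],[0,0,0,-0.009,-0.007,0.23,-0.35],[0,0,0,-0.009,-0.007,0.27,-0.35],[0,0,0,-0.009,-0.007,0.31,-0.35],[0,0,0,-0.009,-0.007,0.34,-0.35],[0,0,0,-0.009,-0.007,0.34,-0.35]],
])

```text
time: 2.55
tool_pos: [0.5002, 0.0593, 0.0877]
tool_rot: [-3.141, -0.002, 2.945]
contact_force: [0.1, 0.5, -0.7]
opening: 0.0299
```

```bash
python3 - <<'E'
from h import *
A=(.569,.0455)
o=robot.observe();print(o['tool_pos'],o['tool_rot'],o['contact_force'])
for th in np.linspace(2.95,1.7556,9)[1:]:
    print(round(th,3));delta(tool(A,.07,th,.088),th)
c=cam('side');save('s2.png',c['image'][130:260,180:360],4)
E
```

```text
[0.50022692 0.05934337 0.08771092] [-3.14137989e+00 -1.98673089e-03  2.94523447e+00] [ 0.0806736   0.50555257 -0.66565497]
2.801
t 2.55 pos [0.5002 0.0593 0.0877] rot [-3.141e+00 -2.000e-03  2.945e+00] F [ 0.1  0.5 -0.7] op 0.0299
turn [-0.0002 -0.0013  0.092 ] shift [-0.0029  0.0331 -0.001 ]
2.651
t 2.55 pos [0.5002 0.0593 0.0877] rot [-3.141e+00 -2.000e-03  2.945e+00] F [ 0.1  0.5 -0.7] op 0.0299
turn [-0.0003 -0.0012  0.1871] shift [-0.0105  0.067  -0.001 ]
2.502
t 2.55 pos [0.5002 0.0593 0.0877] rot [-3.141e+00 -2.000e-03  2.945e+00] F [ 0.1  0.5 -0.7] op 0.0299
turn [-0.0004 -0.0012  0.2821] shift [-0.023   0.0995 -0.001 ]
2.353
t 2.55 pos [0.5002 0.0593 0.0877] rot [-3.141e+00 -2.000e-03  2.945e+00] F [ 0.1  0.5 -0.7] op 0.0299
turn [-0.0005 -0.0012  0.3772] shift [-0.0403  0.1298 -0.0011]
2.204
t 2.55 pos [0.5002 0.0593 0.0877] rot [-3.141e+00 -2.000e-03  2.945e+00] F [ 0.1  0.5 -0.7] op 0.0299
turn [-0.0006 -0.0012  0.4722] shift [-0.0618  0.1571 -0.0011]
2.054
t 2.55 pos [0.5002 0.0593 0.0877] rot [-3.141e+00 -2.000e-03  2.945e+00] F [ 0.1  0.5 -0.7] op 0.0299
turn [-0.0007 -0.0011  0.5673] shift [-0.0872  0.1809 -0.0012]
1.905
t 2.55 pos [0.5002 0.0593 0.0877] rot [-3.141e+00 -2.000e-03  2.945e+00] F [ 0.1  0.5 -0.7] op 0.0299
turn [-0.0008 -0.0011  0.6623] shift [-0.1158  0.2007 -0.0012]
1.756
t 2.55 pos [0.5002 0.0593 0.0877] rot [-3.141e+00 -2.000e-03  2.945e+00] F [ 0.1  0.5 -0.7] op 0.0299
turn [-0.0009 -0.001   0.7573] shift [-0.147   0.2161 -0.0013]
```

View pics/s2.png

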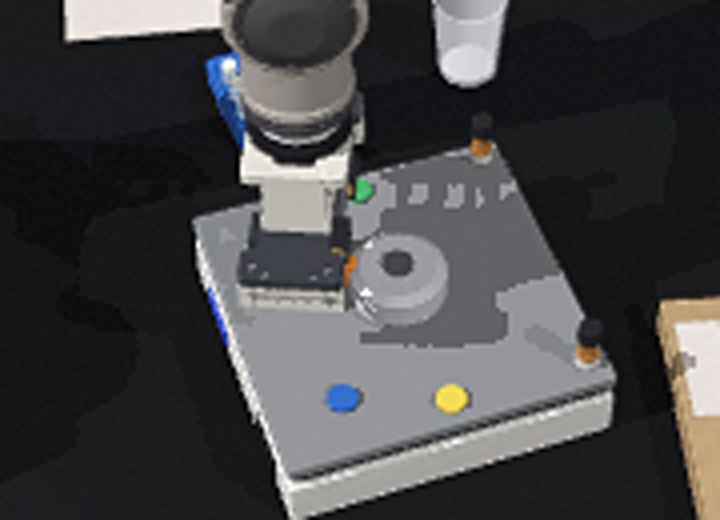

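>>> arm_command([
  [[0,0,0,0,0,0,-0.6],[0,0,0.03,-0.001,0.01,0,-0.6],[0,0,0.06,-0.002,0.021,0,-0.6],[0,0,0.092,-0.003,0.033,0,-0.6],[0,0,0.14,-0.0065,0.05,0,-0.6],[0,0,0.187,-0.0105,0.067,0,-0.6],[0,0,0.235,-0.0165,0.0835,0,-0.6],[0,0,0.282,-0.023,0.0995,0,-0.6]],
])

```text
time: 3.4
tool_pos: [0.5138, 0.0868, 0.0893]
tool_rot: [-3.142, 0.001, 2.499]
contact_force: [-0.6, -1.9, -0.8]
opening: 0.0181
```

```bash
python3 - <<'E'
from h import *
A=(.569,.0455)
for th in np.linspace(2.502,1.7556,11)[1::1]:
    print(round(th,3));delta(tool(A,.07,th,.088),th)
c=cam('side');save('s3.png',c['image'][130:260,180:360],4)
E
```

```text
2.427
t 3.4 pos [0.5138 0.0868 0.0893] rot [-3.142e+00  1.000e-03  2.499e+00] F [-0.6 -1.9 -0.8] op 0.0181
turn [0.     0.0004 0.0455] shift [0.0029 0.0166 0.0044]
2.353
t 3.4 pos [0.5138 0.0868 0.0893] rot [-3.142e+00  1.000e-03  2.499e+00] F [-0.6 -1.9 -0.8] op 0.0181
turn [0.     0.0004 0.093 ] shift [0.001  0.034  0.0044]
2.278
t 3.4 pos [0.5138 0.0868 0.0893] rot [-3.142e+00  1.000e-03  2.499e+00] F [-0.6 -1.9 -0.8] op 0.0181
turn [0.     0.0004 0.1405] shift [-0.0022  0.0511  0.0044]
2.203
t 3.4 pos [0.5138 0.0868 0.0893] rot [-3.142e+00  1.000e-03  2.499e+00] F [-0.6 -1.9 -0.8] op 0.0181
turn [1.000e-04 4.000e-04 1.881e-01] shift [-0.0066  0.0679  0.0044]
2.129
t 3.4 pos [0.5138 0.0868 0.0893] rot [-3.142e+00  1.000e-03  2.499e+00] F [-0.6 -1.9 -0.8] op 0.0181
turn [1.000e-04 4.000e-04 2.356e-01] shift [-0.0123  0.0844  0.0044]
2.054
t 3.4 pos [0.5138 0.0868 0.0893] rot [-3.142e+00  1.000e-03  2.499e+00] F [-0.6 -1.9 -0.8] op 0.0181
turn [1.000e-04 4.000e-04 2.831e-01] shift [-0.0192  0.1004  0.0044]
1.98
t 3.4 pos [0.5138 0.0868 0.0893] rot [-3.142e+00  1.000e-03  2.499e+00] F [-0.6 -1.9 -0.8] op 0.0181
turn [1.000e-04 4.000e-04 3.306e-01] shift [-0.0273  0.1158  0.0044]
1.905
t 3.4 pos [0.5138 0.0868 0.0893] rot [-3.142e+00  1.000e-03  2.499e+00] F [-0.6 -1.9 -0.8] op 0.0181
turn [1.000e-04 4.000e-04 3.781e-01] shift [-0.0365  0.1306  0.0044]
1.83
t 3.4 pos [0.5138 0.0868 0.0893] rot [-3.142e+00  1.000e-03  2.499e+00] F [-0.6 -1.9 -0.8] op 0.0181
turn [1.000e-04 4.000e-04 4.257e-01] shift [-0.0467  0.1446  0.0044]
1.756
t 3.4 pos [0.5138 0.0868 0.0893] rot [-3.142e+00  1.000e-03  2.499e+00] F [-0.6 -1.9 -0.8] op 0.0181
turn [2.000e-04 4.000e-04 4.732e-01] shift [-0.058   0.1579  0.0044]
```

View pics/s3.png

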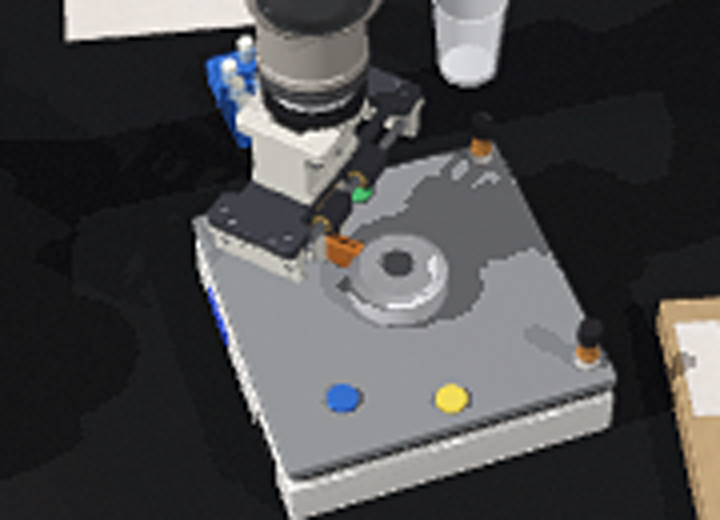

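The tab has followed and now sits between the fingers at crop (343,250). I'll carry on.

>>> arm_command([
  [[0,0,0.045,0.001,0.0166,0,-0.6],[0,0,0.093,0,0.034,0,-0.6],[0,0,0.14,-0.002,0.051,0,-0.6],[0,0,0.188,-0.0066,0.068,0,-0.6],[0,0,0.235,-0.012,0.084,0,-0.6],[0,0,0.283,-0.019,0.1,0,-0.6],[0,0,0.33,-0.027,0.116,0,-0.6],[0,0,0.36,-0.033,0.126,0,-0.6]],
])

```text
time: 4.25
tool_pos: [0.5443, 0.1111, 0.0892]
tool_rot: [3.141, 0.0, 1.935]
contact_force: [-0.1, -2.0, -0.3]
opening: 0.0184
```

```bash
python3 - <<'E'
from h import *
A=(.569,.0455)
for th in (1.85,1.80,1.7556):
    print(round(th,3));delta(tool(A,.07,th,.088),th)
for n in('side','top'):
    c=cam(n)
save('s4.png',c['image'][160:270,210:330],5)
E
```

```text
1.85
t 4.25 pos [0.5443 0.1111 0.0892] rot [3.141 0.    1.935] F [-0.1 -2.  -0.3] op 0.0184
turn [0.0001 0.0002 0.0543] shift [-0.0012  0.0187  0.004 ]
1.8
t 4.25 pos [0.5443 0.1111 0.0892] rot [3.141 0.    1.935] F [-0.1 -2.  -0.3] op 0.0184
turn [0.0001 0.0002 0.0861] shift [-0.0025  0.0303  0.004 ]
1.756
t 4.25 pos [0.5443 0.1111 0.0892] rot [3.141 0.    1.935] F [-0.1 -2.  -0.3] op 0.0184
turn [1.000e-04 2.000e-04 1.144e-01] shift [-0.0042  0.0405  0.004 ]
```

View pics/s4.png

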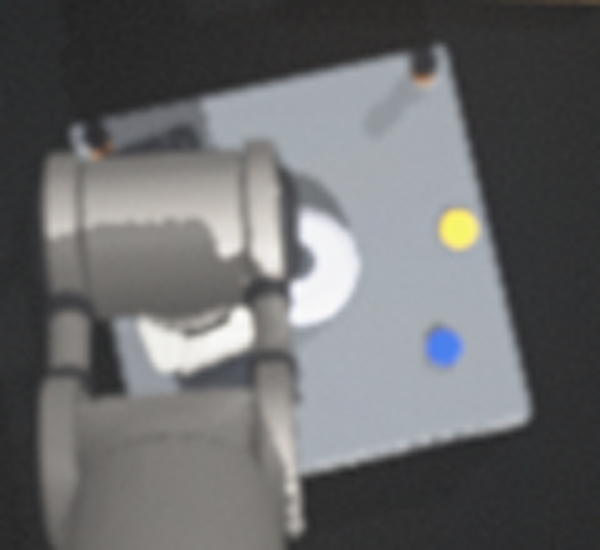

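>>> arm_command([
  [[0,0,0.035,0,0.012,0,-0.6],[0,0,0.065,-0.001,0.023,0,-0.6],[0,0,0.09,-0.003,0.032,0,-0.6],[0,0,0.114,-0.0042,0.0405,0,-0.6],[0,0,0.114,-0.0042,0.0405,0,-0.65],[0,0,0.114,-0.0042,0.0405,0,-0.69],[0,0,0.114,-0.0042,0.0405,0,-0.71],[0,0,0.114,-0.0042,0.0405,0,-0.71]],
], grip_force=5)

```text
time: 5.15
tool_pos: [0.5557, 0.1146, 0.0888]
tool_rot: [-3.142, -0.0, 1.758]
contact_force: [-1.3, 0.9, 1.0]
opening: 0.0133
```

```bash
python3 - <<'E'
from h import *
A=(.569,.0455)
delta(tool(A,.07,1.7556,.088),1.7556)
c=cam('side');save('s5.png',c['image'][130:260,180:360],4)
E
```

```text
t 5.15 pos [0.5557 0.1146 0.0888] rot [-3.142 -0.     1.758] F [-1.3  0.9  1. ] op 0.0133
turn [-0.     -0.0001  0.0017] shift [-0.0014  0.0012  0.0027]
```

View pics/s5.png

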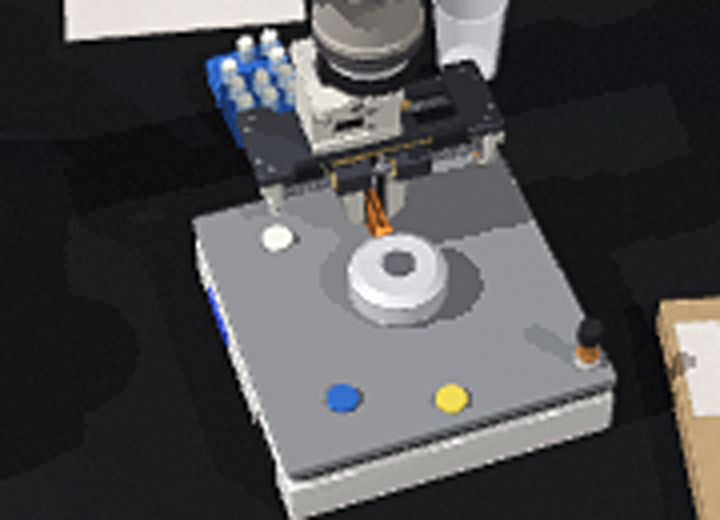

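The tab sits flush between the fingertips at the target angle. I'll open clear of it, rise straight up and check.

>>> arm_command([
  [[0,0,0,0,0,0,-0.5],[0,0,0,0,0,0,-0.35],[0,0,0,0,0,0,-0.35],[0,0,0,0,0,-0.06,-0.35],[0,0,0,0,0,-0.14,-0.35],[0,0,0,0,0,-0.24,-0.35],[0,0,0,0,0,-0.34,-0.35],[0,0,0,0,0,-0.44,-0.35]],
])

```text
time: 6.0
tool_pos: [0.5559, 0.1146, 0.2219]
tool_rot: [3.141, 0.0, 1.758]
contact_force: [0.4, -0.5, -1.0]
opening: 0.0296
```

```bash
python3 - <<'E'
from h import *
print(robot.observe()['qpos'].round(3))
delta(np.array([.535,-.351,.2]),1.7)
E
```

```text
[ 0.068  0.424  1.412  0.     1.305 -0.119]
t 6.0 pos [0.5559 0.1146 0.2219] rot [3.141 0.    1.758] F [ 0.4 -0.5 -1. ] op 0.0296
turn [0.0002 0.     0.0366] shift [-1.512  -0.3565  0.0731]
```

>>> arm_command([
  [[0,0,-0.09,-0.08,-0.02,0,-1],[0,0,-0.18,-0.2,-0.05,0,-1],[0,0,-0.27,-0.32,-0.08,0,-1],[0,0,-0.36,-0.44,-0.11,0,-1],[0,0,-0.45,-0.56,-0.14,0,-1],[0,0,-0.54,-0.68,-0.17,0,-1],[0,0,-0.63,-0.8,-0.19,0,-1],[0,0,-0.72,-0.9,-0.21,0,-1]],
])

```text
time: 6.8
tool_pos: [0.544, -0.1645, 0.2208]
tool_rot: [-3.141, 0.001, 2.894]
contact_force: [0.6, 0.7, 1.2]
opening: 0.0005
```

```bash
cat > chk.py <<'E'
from h import *
import sys
t=sys.argv[1];A=np.array([.569,.0455])
ims=[]
for n,b in(('top',(210,160,330,270)),('side',(200,150,345,260))):
    c=cam(n);x0,y0,x1,y1=b;ims.append(cv2.resize(c['image'][y0:y1,x0:x1],(400,int(400*(y1-y0)/(x1-x0))),interpolation=cv2.INTER_CUBIC))
    bb=(225,195,262,235) if n=='top' else (255,170,290,200)
    u,v=blobc(c,(225,195,275,245) if n=='top' else (240,165,300,215),lambda h,S,v:(h>4)&(h<20)&(S>120)&(v>110))
    P=world(c,u,v);k=P[:,2]>.1;q=P[k][:,:2];m=q.mean(0)
    w,V=np.linalg.eigh(np.cov((q-m).T));d=V[:,1]*np.sign(V[1,1])
    print(n,len(u),k.sum(),'centre',m.round(4),'zmed',np.median(P[k][:,2]).round(4),'ang from axis',np.arctan2(*(m-A)[::-1]).round(4),'dir',np.arctan2(d[1],d[0]).round(4),'goal 1.7556')
h=max(i.shape[0] for i in ims);save(t,np.hstack([np.pad(i,((0,h-i.shape[0]),(0,0),(0,0))) for i in ims]))
E
python3 chk.py c1.png; python3 - <<'E'
from h import *
delta(np.array([.535,-.351,.09]),2.9)
E
```

```text
top 72 59 centre [0.5563 0.1055] zmed 0.1068 ang from axis 1.7797 dir 1.7672 goal 1.7556
side 7 0 centre [nan nan] zmed nan ang from axis nan dir nan goal 1.7556
t 6.9 pos [ 0.5439 -0.1662  0.2205] rot [-3.140e+00  1.000e-03  2.888e+00] F [ 0.6 -0.6 -0.6] op 0.0002
turn [-0.0008  0.0004 -0.0075] shift [-0.1253 -0.6032  0.4357]chk.py:9: RuntimeWarning: Mean of empty slice.
  P=world(c,u,v);k=P[:,2]>.1;q=P[k][:,:2];m=q.mean(0)
  ret = um.true_divide(
  avg = a.mean(axis, **keepdims_kw)
chk.py:10: RuntimeWarning: Degrees of freedom <= 0 for slice
  w,V=np.linalg.eigh(np.cov((q-m).T));d=V[:,1]*np.sign(V[1,1])
  c *= np.true_divide(1, fact)
  c *= np.true_divide(1, fact)
  return _methods._mean(a, axis=axis, dtype=dtype,
  ret = ret.dtype.type(ret / rcount)
```

View pics/c1.png

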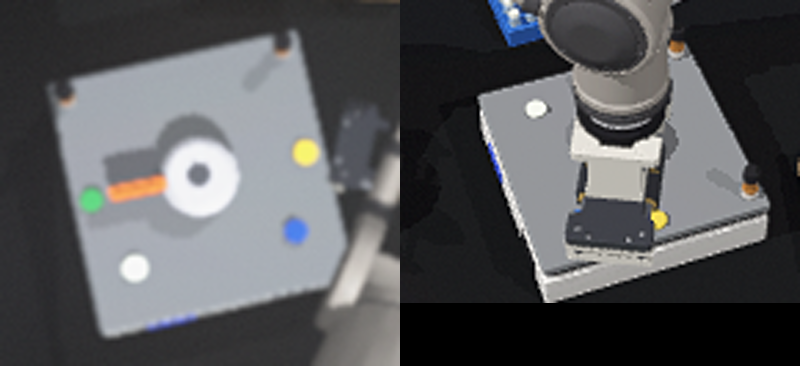

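In the top view the tab points at the green mark, with measured direction 1.767 against a goal of 1.756 and the head seated (top at 0.107). Next is the button.

>>> arm_command([
  [[0,0,0,-0.02,-0.08,0,-1],[0,0,0,-0.045,-0.2,0,-1],[0,0,0,-0.07,-0.32,0,-1],[0,0,0,-0.095,-0.44,0.03,-1],[0,0,0,-0.11,-0.53,0.08,-1],[0,0,0,-0.125,-0.6,0.14,-1],[0,0,0,-0.125,-0.603,0.22,-1],[0,0,0,-0.125,-0.603,0.3,-1]],
])

```text
time: 7.7
tool_pos: [0.5351, -0.3472, 0.1298]
tool_rot: [3.141, 0.001, 2.886]
contact_force: [0.1, 0.6, -0.1]
opening: 0.0006
```

```bash
python3 chk.py c2.png 2>/dev/null; python3 - <<'E'
from h import *
delta(np.array([.535,-.351,.06]),2.9)
c=load('side');save('s6.png',c['image'][250:420,180:400],3)
E
```

```text
top 63 53 centre [0.553  0.1045] zmed 0.1068 ang from axis 1.8363 dir 0.4596 goal 1.7556
side 67 55 centre [0.5557 0.1048] zmed 0.1074 ang from axis 1.7913 dir 1.7657 goal 1.7556
t 7.8 pos [ 0.5336 -0.3451  0.127 ] rot [ 3.138 -0.006  2.887] F [-0.6 -0.1  0. ] op 0.0004
turn [ 0.0022 -0.0041 -0.0082] shift [-0.011  -0.0186  0.2232]
```

View pics/c2.png

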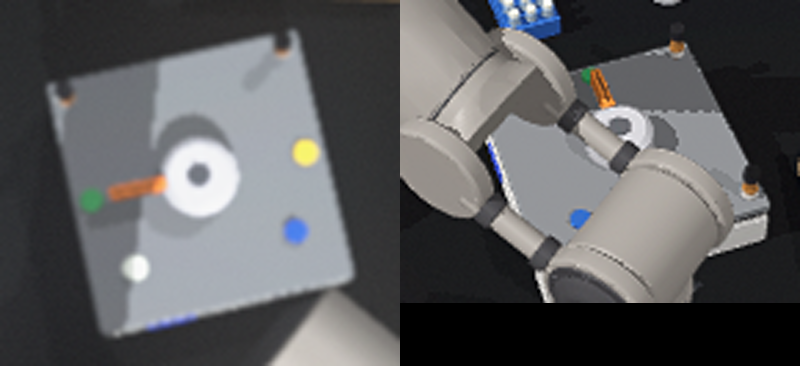

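View pics/s6.png

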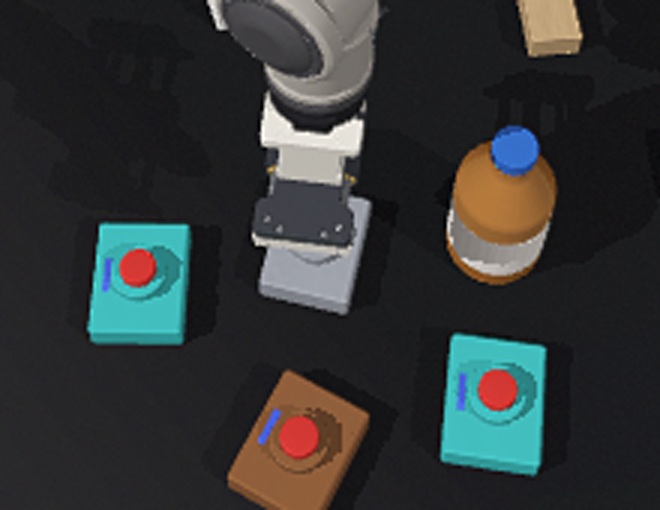

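```bash
cat > sil.py <<'E'
from h import *
def proj(c,P):
    T=c['cam_to_world'];q=(P-T[:3,3])@T[:3,:3];f=210/np.tan(np.radians(float(c['fov_y']))/2)
    return q[:,:2]/q[:,2:]*f+[float(c['cx']),float(c['cy'])]
for n,(ax,ay,psi),b in(('top',(.5701,.0452,.2156),(225,195,280,240)),('side',(.5686,.0456,.2119),(245,165,300,215))):
    c=load(n);x0,y0,x1,y1=b;im=c['image'][y0:y1,x0:x1].astype(float)+1
    W=np.clip(((im[...,0]-im[...,2])/im.sum(2)-.1)/.35,0,1)
    best=[]
    for a in np.arange(-1.75,-1.45,.01):
      for dx in np.arange(-.002,.0021,.001):
       for dy in (-.002,-.001,0,.001,.002):
        th=psi+np.pi+a;e=np.array([np.cos(th),np.sin(th)]);t=np.array([-e[1],e[0]])
        P=np.array([[*(np.array([ax+dx,ay+dy])+r*e+s*t),z] for r in(.038,.09) for s in(-.006,.006) for z in(.083,.107)])
        p=(proj(c,P)-[x0,y0]+.5)*8
        m=np.zeros(((y1-y0)*8,(x1-x0)*8),np.float32);cv2.fillConvexPoly(m,cv2.convexHull(p.round().astype(np.int32)),1.)
        m=cv2.resize(m,(x1-x0,y1-y0),interpolation=cv2.INTER_AREA);m=cv2.GaussianBlur(m,(0,0),.6)
        best.append((((m-W)**2).sum(),a,dx,dy))
    best.sort();print(n,[tuple(np.round(q,3)) for q in best[:5]]);print('  no offset',[tuple(np.round(q,3)) for q in best if abs(q[2])+abs(q[3])<1e-6][:3])
E
python3 sil.py
```

```text
top [(np.float64(13.055), np.float64(-1.58), np.float64(0.002), np.float64(-0.002)), (np.float64(13.059), np.float64(-1.58), np.float64(0.002), np.float64(-0.001)), (np.float64(13.06), np.float64(-1.61), np.float64(0.0), np.float64(-0.002)), (np.float64(13.156), np.float64(-1.59), np.float64(0.002), np.float64(-0.002)), (np.float64(13.249), np.float64(-1.57), np.float64(0.002), np.float64(-0.002))]
  no offset [(np.float64(13.782), np.float64(-1.6), np.float64(0.0), np.float64(0.0)), (np.float64(14.459), np.float64(-1.61), np.float64(0.0), np.float64(0.0)), (np.float64(14.68), np.float64(-1.59), np.float64(0.0), np.float64(0.0))]
side [(np.float64(17.915), np.float64(-1.6), np.float64(-0.001), np.float64(0.002)), (np.float64(18.259), np.float64(-1.61), np.float64(-0.001), np.float64(0.002)), (np.float64(18.262), np.float64(-1.62), np.float64(-0.002), np.float64(0.002)), (np.float64(18.494), np.float64(-1.59), np.float64(0.0), np.float64(0.002)), (np.float64(18.601), np.float64(-1.61), np.float64(-0.002), np.float64(0.002))]
  no offset [(np.float64(20.356), np.float64(-1.59), np.float64(0.0), np.float64(0.0)), (np.float64(21.122), np.float64(-1.6), np.float64(0.0), np.float64(0.0)), (np.float64(21.199), np.float64(-1.58), np.float64(0.0), np.float64(0.0))]
```

Fitting the tab's silhouette in both cameras gives -1.60 and -1.59 rad against a goal of -1.60, so the tab is square. Now I'll press the button.

>>> arm_command([
  [[0,0,0,-0.008,-0.01,0.04,-1],[0,0,0,-0.008,-0.014,0.1,-1],[0,0,0,-0.008,-0.014,0.16,-1],[0,0,0,-0.008,-0.014,0.2,-1],[0,0,0,-0.008,-0.014,0.21,-1],[0,0,0,-0.008,-0.014,0.21,-1]],
])

```text
time: 8.4
tool_pos: [0.5367, -0.3516, 0.0679]
tool_rot: [-3.141, 0.0, 2.888]
contact_force: [0.1, -0.7, 0.7]
opening: 0.0003
```

```bash
python3 - <<'E'
from h import *
delta(np.array([.535,-.351,.0445]),2.89)
E
```

```text
t 8.4 pos [ 0.5367 -0.3516  0.0679] rot [-3.141  0.     2.888] F [ 0.1 -0.7  0.7] op 0.0003
turn [-0.0001  0.0002 -0.001 ] shift [0.0059 0.0007 0.0782]
```

>>> arm_command([
  [[0,0,0,0.003,0,0.03,-1],[0,0,0,0.003,0,0.05,-1],[0,0,0,0.003,0,0.058,-1],[0,0,0,0.003,0,0.064,-1],[0,0,0,0.003,0,0.069,-1],[0,0,0,0.003,0,0.073,-1],[0,0,0,0.003,0,0.073,-1]],
])

```text
time: 9.1
tool_pos: [0.5355, -0.3514, 0.0463]
tool_rot: [-3.142, 0.0, 2.888]
contact_force: [-1.7, 1.4, 4.1]
opening: 0.0005
```

>>> arm_command([
  [[0,0,0,0,0,0.002,-1],[0,0,0,0,0,0.004,-1],[0,0,0,0,0,0.006,-1],[0,0,0,0,0,0.006,-1]],
])

```text
time: 9.5
tool_pos: [0.5355, -0.3514, 0.0461]
tool_rot: [-3.141, 0.001, 2.889]
contact_force: [-4.5, 4.3, 14.5]
opening: 0.0005
```

The button is bottomed: the tip has stopped at 0.046 m with 14.5 N. I'll release it.

>>> arm_command([
  [[0,0,0,0,0,-0.01,-1],[0,0,0,0,0,-0.03,-1],[0,0,0,0,0,-0.07,-1],[0,0,0,0,0,-0.15,-1],[0,0,0,0,0,-0.25,-1],[0,0,0,0,0,-0.37,-1],[0,0,0,0,0,-0.49,-1],[0,0,0,0,0,-0.6,-1]],
])

```text
time: 10.3
tool_pos: [0.5355, -0.3514, 0.2263]
tool_rot: [-3.141, 0.001, 2.888]
contact_force: [-0.1, -0.3, 0.4]
opening: 0.0005
```

>>> arm_command([
  [[0,0,0,0.1,0.02,0,-1],[0,0,0,0.2,0.04,0,-1],[0,0,0,0.3,0.05,0,-1],[0,0,0,0.4,0.05,0,-1],[0,0,0,0.4,0.05,0,-1],[0,0,0,0.4,0.05,0,-1]],
])

```text
time: 10.9
tool_pos: [0.4232, -0.3071, 0.2249]
tool_rot: [-3.141, 0.002, 2.888]
contact_force: [0.2, -1.2, 0.0]
opening: 0.0004
```

```bash
python3 chk.py c3.png 2>/dev/null; python3 sil.py; python3 - <<'E'
from h import *
o=robot.observe();print(o['time'],o['tool_pos'],o['contact_force'])
c=load('top');save('t9.png',c['image'])
s=load('side');save('s9.png',s['image'])
P=world(c,np.array([386,385,387]),np.array([223,222,222]));print('button',P.round(4))
u,v=blobc(s,(265,310,305,350),lambda h,S,v:((h<6)|(h>172))&(S>140)&(v>100));print('side button',len(u),np.median(world(s,u,v),0).round(4))
E
```

```text
top 72 59 centre [0.5564 0.1054] zmed 0.1068 ang from axis 1.7777 dir 1.7529 goal 1.7556
side 74 62 centre [0.5559 0.1057] zmed 0.107 ang from axis 1.7857 dir 1.755 goal 1.7556
top [(np.float64(9.488), np.float64(-1.59), np.float64(0.002), np.float64(-0.002)), (np.float64(9.54), np.float64(-1.58), np.float64(0.002), np.float64(-0.001)), (np.float64(9.576), np.float64(-1.58), np.float64(0.002), np.float64(-0.002)), (np.float64(9.647), np.float64(-1.61), np.float64(0.0), np.float64(-0.002)), (np.float64(9.995), np.float64(-1.63), np.float64(-0.001), np.float64(-0.002))]
  no offset [(np.float64(10.545), np.float64(-1.6), np.float64(0.0), np.float64(0.0)), (np.float64(10.807), np.float64(-1.61), np.float64(0.0), np.float64(0.0)), (np.float64(11.672), np.float64(-1.59), np.float64(0.0), np.float64(0.0))]
side [(np.float64(18.899), np.float64(-1.6), np.float64(-0.001), np.float64(0.002)), (np.float64(19.127), np.float64(-1.61), np.float64(-0.001), np.float64(0.002)), (np.float64(19.234), np.float64(-1.62), np.float64(-0.002), np.float64(0.002)), (np.float64(19.423), np.float64(-1.59), np.float64(0.0), np.float64(0.002)), (np.float64(19.612), np.float64(-1.61), np.float64(-0.002), np.float64(0.002))]
  no offset [(np.float64(21.328), np.float64(-1.59), np.float64(0.0), np.float64(0.0)), (np.float64(21.953), np.float64(-1.6), np.float64(0.0), np.float64(0.0)), (np.float64(22.155), np.float64(-1.58), np.float64(0.0), np.float64(0.0))]
11.0 [ 0.42389316 -0.30727928  0.22433356] [ 0.19882772 -0.54049486  0.11674695]
button [[ 0.5345 -0.3489  0.0566]
 [ 0.538  -0.3459  0.0555]
 [ 0.5382 -0.3532  0.0535]]
side button 111 [ 0.5338 -0.3528  0.0522]
```

View pics/t9.png

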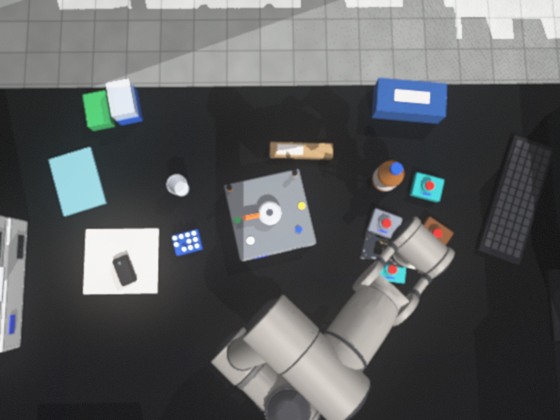

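View pics/s9.png

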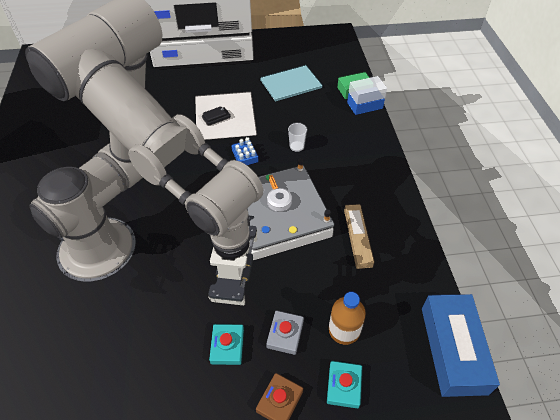

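The tab points at green, with its tip at about (246,217) and green at (237,220) in the top view. The button is back up at 0.052 m, and the vials at (229,187) and (295,172), the rack, the bottle, the beaker and the rest are where they were. The arm is clear, so I'm handing in.

```bash
python3 -c "
from cell import robot
print(robot.hand_in())"
```

```text
the job is handed in; nothing more can be done
None
```

The tab now points at the green mark and the red start button on the grey box was pressed afterwards. The job was handed in at about 11 s of the 48 s allowed.

- **Turning the head:** I pushed the orange tab round with the fingertips on either side of it, from about -0.41 to -1.60 rad. I let go and checked it from both cameras before touching the button.
- **Pressing the button:** the tip stopped at 0.046 m with 14.5 N, which is the full 6 mm of travel. The button then came back up to 0.052 m.
- **Tab angle after the press:** the silhouette fit gave -1.60 rad (top camera) and -1.59 rad (side camera) against a target of -1.60. The tab's own direction also matched the goal to within 0.003 rad.
- **Head height:** the tab top measured 0.107 m, so the head is still seated.
- **Everything else:** the vials and other items look unmoved in the final pictures, and the arm is clear of everything.
- **One disagreement:** a simpler estimate of the tab angle, from the centre of its orange pixels, read 0.02–0.03 rad off (up to 0.08 rad in one part-shaded picture). I put this down to both cameras also seeing the tab's side wall, and relied on the silhouette fit instead.

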